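Top out the miniature tower

TASK

Finish the little model tower on the green cutting mat: thread the dark wooden storey over the post so it sits down flat on the brick storey, then cap it with the grey tin roof, fully down on the wooden storey. Use the wooden storey and the tin roof, not the grey stone storey or the red tiled roof, and let go when done.

Things in the scene. Friction and masses are not known exactly. Their poses are not given: they have to be found in the camera images.
- tower_base: Fixed model tower foot. Origin: centre of its underside, on the table; z up, its axis. Pale plywood disc 120 mm across, 20 mm thick; on it a red brick storey 68 mm across (71 at its grey top course), flat top 70 mm above the origin. From the middle of that top a steel post 10 mm across stands 50 mm up (slightly pointed tip 120 mm above the origin).
- timber_storey: Loose dark wooden ring with lighter battens and small black windows, flat on the table: 54 mm across, 32 mm high, 30 mm through hole, about 70 g. Origin: centre of its underside; z up along the hole. Grip across its outside from above. Seated on the brick storey, its origin is 70 mm above the tower foot's. A grey stone ring of the same size is not wanted.
- tin_roof: Loose grey steel cone roof with rust ribs, about 100 g. Origin: centre of its underside; z up. Drum 54 mm across, 22 high, with a 30 mm hole 22 deep from below; cone 90 mm across at 22-25 height, 28 at 50; vent pipe to grip from above, 24 mm across, 50 to 85 height. Seated on the wooden storey, its origin is 102 mm above the tower foot's. A terracotta roof of the same shape is not wanted.
Things that resemble listed ones, but are neither listed nor needed, are in the scene too. What is shaped like the tin_roof but pink, purple or turquoise is not meant.

How it is judged:
By the outcome, as a careful person would: the job done as asked, in the order asked, and still so for the second after the job is handed in, with the robot touching nothing.
It also fails if it takes over 59 s, if anything falls off the work surface, if the arm or the gripper's body presses on something with over 40 N, if the wrist force passes 120 N, or if a joint passes its speed limit or range.

ROBOT

A 6-joint arm with a two-finger parallel gripper is mounted at the origin on the work surface. World frame = base frame: x ahead of the robot, y to its left, z up, the work surface at z = 0. Lengths are in mm, angles in rad, forces in N, time in s.
With the tool pointing down it reaches from about 250 to 850 mm from the base axis. Payload 12.5 kg.
Tool frame: the origin (TCP) lies midway between the tips of the shut fingers; the grasp point (between the pads) lies arm.pinch_z behind it (arm.pinch_z is the distance from the TCP to the grasp point, in mm); z points along the fingers, x is the direction in which the jaws open and shut, and the axes are right-handed (so a half turn about z gives the same grasp; the last joint's range is limited). The gripper opens to 93 mm and grips with 3 to 60 N. Pads are 15 mm wide; open, the fingers measure 128 mm over their backs; the gripper's body (75 mm by 188 mm) begins 65 mm behind the grasp point.
Start: joints at [-1.252, 0.351, 1.652, -0, 1.139, -0.085], TCP at [216.121, -505.743, 218.633] pointing down, gripper open.
Joint ranges: [-2.75, 2.75], [-0.79, 2.1], [0.01, 2.65], [-1.57, 4.71], [0.07, 3.14], [-2.87, 2.87]. Speed limits (rad/s): [2.22, 2.22, 2.79, 3.14, 3.14, 3.14].

INTERFACE

Orientations are given as [roll, pitch, yaw] about the fixed x, y, z axes, in that order (R = Rz(yaw) Ry(pitch) Rx(roll)).
In Python, from bench import arm, solver, optics, monitor gives the robot as it stands. Calls block until the motion is done:
- arm.move_to(position, orientation): joint-space move of the TCP to a pose.
- arm.servo_line(position, frame=None, speed=150, max_force=None): straight line of the TCP; frame=None keeps the orientation; speed is the mean speed in mm/s. With max_force (N) it stops when the force on the tool has changed by that much, and returns True; else False.
- arm.move_j(angles): joint-space move.
- arm.release() and arm.grasp(): open the fingers fully, or close them until they stop; the grip force is fixed at half the most.
- arm.dwell(seconds).
- solver.ik(position, orientation): joint angles nearest the present ones, or None.
- optics.capture(name): name is "scene" or "top" or "wrist"; returns (picture, depth): 384x512x3 uint8, red, green, blue; 384x512 float32, mm along the optical axis (not along the pixel's ray), 0 where there is no reading.
- optics.calibration(name): a dict with "fx", "fy", "cx", "cy" (pixels), "k1" (the pictures are not rectified: a ray, as slopes to the right and down, at radius r is drawn at 1 + k1 r^2 times it, then the intrinsics apply), "rvec" (rotation vector, rad) and "tvec" (3), from world to camera coordinates, as OpenCV has them. Camera axes: x right, y down, z forward; pixel columns grow to the right and rows downward; lengths in mm; the calibration is good to about 2 mm. A picture is of the moment at which its call begins: read the wrist's pose just before it. calibration takes no time and is no camera call; for the wrist camera it gives the pose at the moment of the call.
A pose or a line that the arm cannot do raises arm.Unreachable and nothing moves.
- arm.finish_job(): hands the job in, once; it reports no verdict.
Readings, each from a call of its own:
- monitor.get_clock(): time.
- monitor.get_q(): joint angles.
- monitor.get_joint_vel(): joint speeds.
- monitor.get_tau(): joint torques, N m.
- monitor.get_position(): TCP position.
- monitor.get_tool_rot(): TCP orientation.
- monitor.get_contact_force(): force on the tool from outside, world axes, zero at the start.
- monitor.get_ft_torque(): the same for the moment, N m.
- monitor.get_grip_width(): opening from 0.0 (shut) to 1.0 (fully open).
Only numpy, scipy, OpenCV 4.12 (cv2) and the standard library are available. Lean on these libraries where they do the work, as an engineer would, in place of code of your own. Each camera call takes 0.05 s, during which the arm holds its last target.

## Working session

There is one attempt and no reset: what is moved stays moved. The work goes in short steps, each a Python script; the robot and the scene stay as the last script left them, time stands still between calls to the robot, and variables do not carry over. Pictures are saved under pics/ and viewed, and the job is handed in when it is done.

```bash
mkdir -p pics; ls; python3 - <<'E'
from bench import arm, solver, optics, monitor
import cv2,numpy as np
print(monitor.get_clock(),arm.pinch_z)
for n in ("scene","top","wrist"):
    c=optics.calibration(n);p,d=optics.capture(n)
    cv2.imwrite(f"pics/a_{n}.png",p[...,::-1]);np.savez(f"a_{n}.npz",p=p,d=d,**c);print(n,c)
E
```

```text
pics
0.0 18.8
scene {'fx': 489.42222704636936, 'fy': 489.42222704636936, 'cx': 257.1957971505679, 'cy': 195.61666175201006, 'k1': -0.17868860825714725, 'rvec': array([ 1.90287237,  1.09098544, -0.5969909 ]), 'tvec': array([-271.32914694, -186.6959819 , 1471.3434136 ])}
top {'fx': 385.09804234799134, 'fy': 385.09804234799134, 'cx': 255.9227571888789, 'cy': 184.51006114582188, 'k1': -0.02444370530772045, 'rvec': array([ 2.18508882, -2.18905135,  0.08761137]), 'tvec': array([  22.82806841,  523.10120674, 1014.8713537 ])}
wrist {'fx': 302.3698698755611, 'fy': 302.3698698755611, 'cx': 247.12396304163428, 'cy': 192.61684401399498, 'k1': -0.07819904572252195, 'rvec': array([-2.44051767,  1.61068436,  0.20422267]), 'tvec': array([-548.93077912,  -29.50749292,  389.98630102])}
```

View pics/a_top.png

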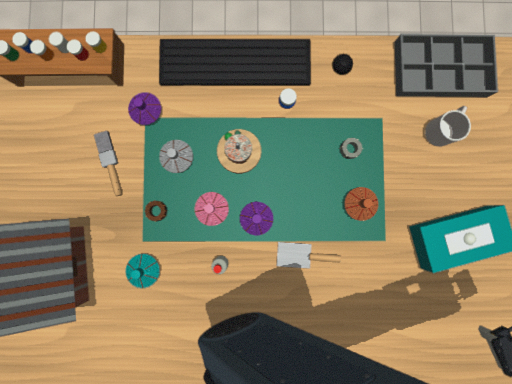

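View pics/a_scene.png

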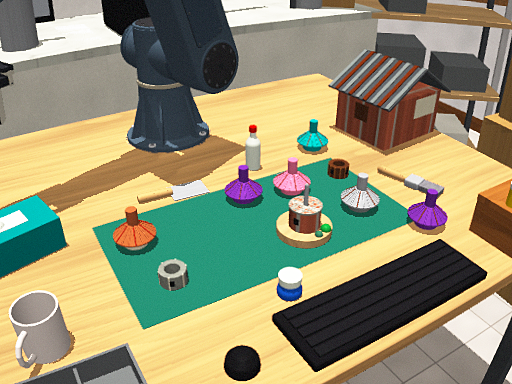

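View pics/a_wrist.png

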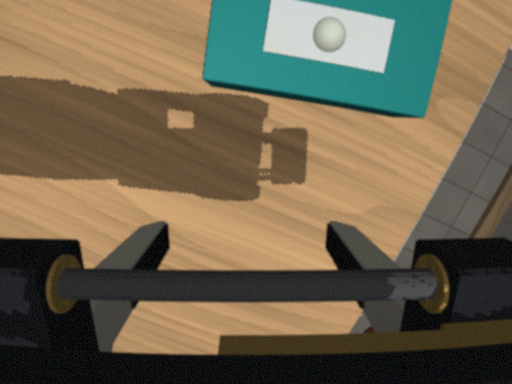

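The top view shows the tower foot at about (239,150), the tin roof at (176,155) and the wooden ring at (156,211). The decoys are the stone ring at (351,148), the terracotta roof at (361,204), and the pink, purple and turquoise roofs. Next I'll measure positions from depth.

```bash
cat > h.py <<'E'
import numpy as np,cv2
def cloud(d,c):
    h,w=d.shape
    u,v=np.meshgrid(np.arange(w),np.arange(h))
    k=np.array([[c['fx'],0,c['cx']],[0,c['fy'],c['cy']],[0,0,1.]])
    n=cv2.undistortPointsIter(np.stack([u,v],-1).reshape(-1,1,2).astype(float),k,np.array([float(c['k1']),0,0,0]),None,None,(3,50,1e-10)).reshape(h,w,2)
    P=np.dstack([n[...,0]*d,n[...,1]*d,d])
    R=cv2.Rodrigues(np.array(c['rvec']))[0]
    P=(P-np.array(c['tvec']))@R
    P[d<=0]=np.nan
    return P
def circ(xy,w=None):
    from scipy.optimize import least_squares
    c0=xy.mean(0)
    r=least_squares(lambda p:np.hypot(*(xy-p[:2]).T)-p[2],[*c0,30],loss='soft_l1')
    return r.x
E
python3 - <<'E'
from h import *
for n in("top","scene"):
    z=np.load(f"a_{n}.npz");P=cloud(z['d'],z)
    print(n)
    uv={"top":dict(base=(239,150),tin=(176,155),tim=(156,211),stone=(351,148),terra=(361,204),pink=(211,209)),
     "scene":dict(base=(305,215),tin=(361,195),tim=(339,168))}[n]
    for k,(u,v) in uv.items():
        s=30
        p=P[v-s:v+s,u-s:u+s].reshape(-1,3);p=p[np.isfinite(p[:,0])]
        print(k,"table z",np.round(np.median(p[p[:,2]<8][:,2]),1))
        c0=np.nanmean(P[v-5:v+5,u-5:u+5].reshape(-1,3),0)[:2]
        p=p[np.hypot(*(p[:,:2]-c0).T)<75]
        for lo,hi in ((8,16),(16,24),(24,36),(36,60),(60,66),(66,76),(76,90),(90,130)):
            q=p[(p[:,2]>lo)&(p[:,2]<hi)]
            if len(q)>3:print(' ',lo,hi,len(q),np.round(q.mean(0),1),'mid',np.round((q.max(0)+q.min(0))/2,1),'ext',np.round(np.ptp(q,axis=0),0))
E
```

```text
top
base table z 0.9
  8 16 25 [589.4  70.1  13.8] mid [613.5  70.4  12.4] ext [112. 114.   7.]
  16 24 798 [607.1  66.2  20.3] mid [615.6  68.8  20.1] ext [118. 116.   8.]
  24 36 80 [637.8  85.6  27.9] mid [618.6  74.   29.8] ext [103.  99.  12.]
  36 60 27 [587.6  64.9  45.8] mid [617.2  70.8  46.7] ext [74. 61. 21.]
  60 66 6 [618.3  55.8  65.6] mid [613.1  57.9  65.5] ext [55. 36.  1.]
  66 76 569 [615.1  69.6  70.4] mid [615.2  69.4  71. ] ext [70. 69. 10.]
  76 90 4 [612.2  68.9  82.1] mid [612.7  68.9  82.1] ext [3. 8. 3.]
  90 130 19 [613.9  69.3 113.2] mid [614.3  69.1 107.5] ext [ 7.  9. 31.]
tin table z 1.1
  16 24 12 [604.2 219.1  22.6] mid [598.9 233.7  22.6] ext [84. 75.  3.]
  24 36 402 [597.8 233.9  30.4] mid [599.8 237.4  30. ] ext [87. 84. 12.]
  36 60 341 [597.5 234.4  43.1] mid [599.4 236.6  47.6] ext [67. 64. 23.]
  60 66 8 [595.1 229.6  63. ] mid [598.1 231.5  63.2] ext [19. 16.  6.]
  66 76 7 [596.  226.7  70.6] mid [596.7 228.1  70.3] ext [13.  7.  5.]
  76 90 75 [599.7 235.1  84.9] mid [600.1 235.9  83.5] ext [23. 23. 13.]
tim table z 0.8
  8 16 20 [452.8 28
[... 2157 characters left out ...]
  23.3] ext [73. 63.  1.]
  24 36 334 [615.7 219.7  30.6] mid [601.4 233.7  30. ] ext [87. 87. 12.]
  36 60 346 [609.  227.4  44.6] mid [601.9 237.2  47.7] ext [68. 69. 23.]
  60 66 28 [605.2 231.6  63.3] mid [603.3 235.3  63.1] ext [16. 22.  6.]
  66 76 40 [604.4 231.7  71.1] mid [600.2 234.5  71. ] ext [22. 18. 10.]
  76 90 86 [602.4 234.6  84.1] mid [600.4 237.3  82.7] ext [24. 25. 13.]
tim table z 2.3
  8 16 59 [467.9 276.9  11.8] mid [460.5 286.   12. ] ext [39. 50.  8.]
  16 24 79 [460.3 280.5  20.3] mid [457.7 284.6  20. ] ext [47. 48.  8.]
  24 36 205 [456.3 287.   31.5] mid [453.9 289.9  30. ] ext [56. 57. 12.]
  36 60 11 [456.8 279.8  36.5] mid [456.4 284.9  36.9] ext [46. 46.  2.]
```

```bash
python3 - <<'E'
from bench import arm, solver, optics, monitor
import cv2,numpy as np
from h import *
pi=np.pi
for P in ([454.5,289,200],[454.5,289,5],[600,236,55],[615,69,260]):
    for y in (0,pi/4,pi/2,-pi/2,-pi/4): 
        q=solver.ik(P,[pi,0,y]); print(P,round(y,2),None if q is None else np.round(q,2))
arm.move_to([454.5,289,200],[pi,0,pi/2])
print(monitor.get_clock(),monitor.get_position(),monitor.get_tool_rot())
c=optics.calibration("wrist");p,d=optics.capture("wrist")
cv2.imwrite("pics/b_wrist.png",p[...,::-1]);np.savez("b_wrist.npz",p=p,d=d,**c)
P=cloud(d,c)
m=(np.hypot(P[...,0]-454,P[...,1]-289)<45)&(P[...,2]>28)&(P[...,2]<36)
q=P[m];print(len(q),(q.max(0)+q.min(0))/2,np.ptp(q,axis=0))
E
```

```text
[454.5, 289, 200] 0 [ 0.48  0.35  1.7  -0.    1.09  0.48]
[454.5, 289, 200] 0.79 [ 0.48  0.35  1.7  -0.    1.09 -0.31]
[454.5, 289, 200] 1.57 [ 0.48  0.35  1.7  -0.    1.09 -1.09]
[454.5, 289, 200] -1.57 [0.48 0.35 1.7  0.   1.09 2.05]
[454.5, 289, 200] -0.79 [ 0.48  0.35  1.7  -0.    1.09  1.27]
[454.5, 289, 5] 0 [ 0.48  0.64  1.82 -0.    0.68  0.48]
[454.5, 289, 5] 0.79 [ 0.48  0.64  1.82 -0.    0.68 -0.31]
[454.5, 289, 5] 1.57 [ 0.48  0.64  1.82 -0.    0.68 -1.09]
[454.5, 289, 5] -1.57 [ 0.48  0.64  1.82 -0.    0.68  2.05]
[454.5, 289, 5] -0.79 [ 0.48  0.64  1.82 -0.    0.68  1.27]
[600, 236, 55] 0 [ 0.3   0.71  1.51 -0.    0.93  0.3 ]
[600, 236, 55] 0.79 [ 0.3   0.71  1.51 -0.    0.93 -0.48]
[600, 236, 55] 1.57 [ 0.3   0.71  1.51 -0.    0.93 -1.27]
[600, 236, 55] -1.57 [ 0.3   0.71  1.51 -0.    0.93  1.87]
[600, 236, 55] -0.79 [ 0.3   0.71  1.51 -0.    0.93  1.09]
[615, 69, 260] 0 [ 0.04  0.44  1.41 -0.    1.29  0.04]
[615, 69, 260] 0.79 [ 0.04  0.44  1.41 -0.    1.29 -0.75]
[615, 69, 260] 1.57 [ 0.04  0.44  1.41 -0.    1.29 -1.53]
[615, 69, 260] -1.57 [ 0.04  0.44  1.41 -0.    1.29  1.61]
[615, 69, 260] -0.79 [ 0.04  0.44  1.41 -0.    1.29  0.82]
3.0667 [454.83584259 288.50590066 199.99482339] [3.14154841e+00 6.62049930e-05 1.56966874e+00]
1247 [452.07984562 291.20477738  31.47922499] [55.23297397 54.31507053  6.90933198]
```

View pics/b_wrist.png

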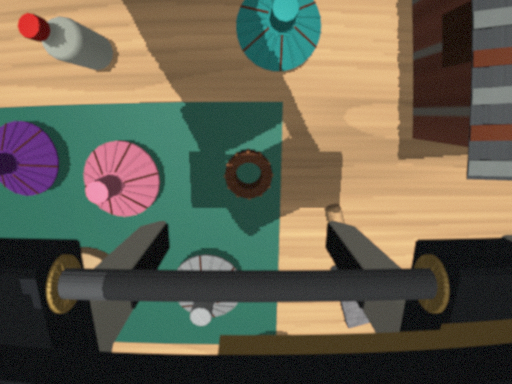

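The wrist view shows the wooden ring at (249,174) with clear space around it. All cameras agree to within about 2 mm, so I'll grasp it.

```bash
python3 - <<'E'
from bench import arm, solver, optics, monitor
import cv2,numpy as np
from h import *
print(arm.servo_line([454,289.7,7],max_force=10), monitor.get_position())
arm.grasp();print(monitor.get_grip_width()*93)
arm.servo_line([454,289.7,180])
print(monitor.get_grip_width()*93,monitor.get_contact_force())
arm.move_to([615.3,69.3,180],[np.pi,0,np.pi/2])
print(monitor.get_clock(),monitor.get_position())
for n in("top","wrist","scene"):
    c=optics.calibration(n);p,d=optics.capture(n);cv2.imwrite(f"pics/c_{n}.png",p[...,::-1]);np.savez(f"c_{n}.npz",p=p,d=d,**c)
    P=cloud(d,c)
    m=(np.hypot(P[...,0]-615,P[...,1]-69)<50)&(P[...,2]>155)&(P[...,2]<215)
    np.set_printoptions(suppress=True,precision=1)
    q=P[m];print(n,len(q),(q.max(0)+q.min(0))/2,np.ptp(q,axis=0)) if len(q) else 0
E
```

```text
False [454.44819698 289.90969609   7.70007853]
52.40270185904152
52.38958792416278 [ 8.90398989e-04 -1.27378858e+00 -8.16320153e-01]
7.625 [614.76807291  70.38302188 179.8241652 ]
wrist 7730 [606.3  71.4 194.3] [44.3 83.3 41.4]
scene 765 [614.9  70.1 194.8] [55.4 83.5 40.3]
```

View pics/c_wrist.png

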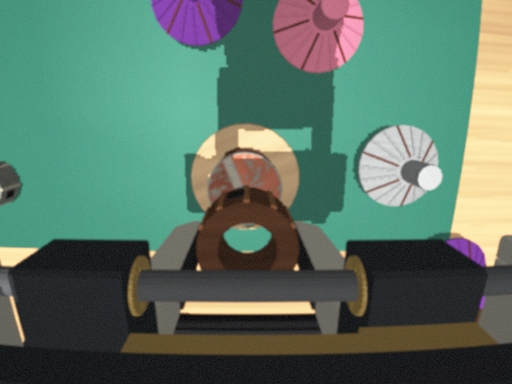

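View pics/c_scene.png

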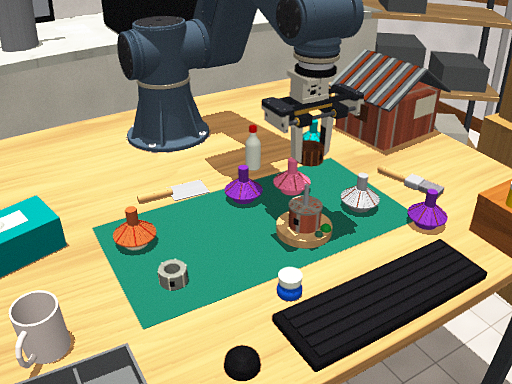

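The ring is held (52 mm wide, as expected). The scene depth puts it at about (615,70) above the post, so I'll lower it with a force guard.

```bash
python3 - <<'E'
from bench import arm, solver, optics, monitor
import cv2,numpy as np
from h import *
np.set_printoptions(suppress=True,precision=2)
print(arm.servo_line([615.5,68.8,90],speed=100,max_force=8), monitor.get_position(),monitor.get_contact_force())
print(arm.servo_line([615.5,68.8,73],speed=25,max_force=6), monitor.get_position(),monitor.get_contact_force(),monitor.get_clock())
c=optics.calibration("scene");p,d=optics.capture("scene");cv2.imwrite("pics/d_scene.png",cv2.resize(p[120:300,200:440,::-1],None,fx=3,fy=3))
E
```

```text
False [615.93  68.83  90.68] [-0.35  0.18 -0.39]
True [615.53  68.79  76.76] [0.2  0.14 3.69] 9.3667
```

View pics/d_scene.png

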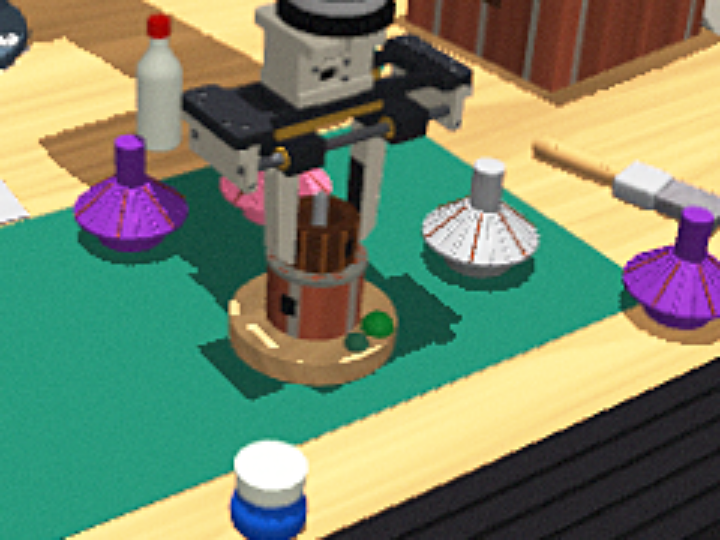

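The ring is seated on the brick storey with the post through its hole. I'll release it, back off and check it, then move to the tin roof.

```bash
python3 - <<'E'
from bench import arm, solver, optics, monitor
import cv2,numpy as np
from h import *
np.set_printoptions(suppress=True,precision=2)
arm.release()
arm.servo_line([615.5,68.8,180])
arm.move_to([600,236,180],[np.pi,0,np.pi/2])
print(monitor.get_clock(),monitor.get_position())
for n in("top","scene","wrist"):
    c=optics.calibration(n);p,d=optics.capture(n);cv2.imwrite(f"pics/e_{n}.png",p[...,::-1]);np.savez(f"e_{n}.npz",p=p,d=d,**c)
    P=cloud(d,c)
    for nm,cx,cy,lo,hi,r in (("ring",615,69,97,107,40),("post",615,69,110,125,20),("brick",615,69,67,74,45),("pipe",600,236,81,90,30)):
        m=(np.hypot(P[...,0]-cx,P[...,1]-cy)<r)&(P[...,2]>lo)&(P[...,2]<hi)
        q=P[m]
        if len(q):print(n,nm,len(q),(q.max(0)+q.min(0))/2,q.mean(0),np.ptp(q,axis=0))
E
```

```text
11.7917 [599.96 235.23 179.4 ]
top ring 261 [614.51  70.57 101.94] [615.18  69.96 102.15] [53.28 52.35  9.29]
top post 15 [614.31  69.84 118.04] [614.23  69.58 118.56] [ 6.91  7.46 12.25]
top brick 252 [615.26  69.42  70.54] [610.33  66.33  70.4 ] [70.31 69.52  6.89]
scene ring 288 [615.47  70.43 101.72] [619.1   66.84 102.22] [56.02 56.74  9.2 ]
scene post 27 [614.47  68.6  115.9 ] [616.46  67.95 115.87] [11.75  8.87 10.8 ]
scene brick 212 [616.35  68.55  70.51] [628.53  56.24  71.09] [70.52 69.7   6.88]
scene pipe 66 [599.38 237.3   84.79] [601.57 235.62  85.84] [25.95 23.54  7.57]
wrist ring 2049 [611.47  69.49 101.9 ] [611.08  71.95 102.43] [51.85 55.85  9.8 ]
wrist post 162 [613.18  69.   116.13] [612.54  70.98 116.82] [ 9.61 10.76 12.11]
wrist brick 1186 [614.08  72.24  70.53] [605.66  83.34  70.9 ] [70.99 65.37  6.92]
wrist pipe 539 [597.94 237.99  84.4 ] [597.57 237.77  85.58] [22.75 22.42  6.69]
```

View pics/e_scene.png

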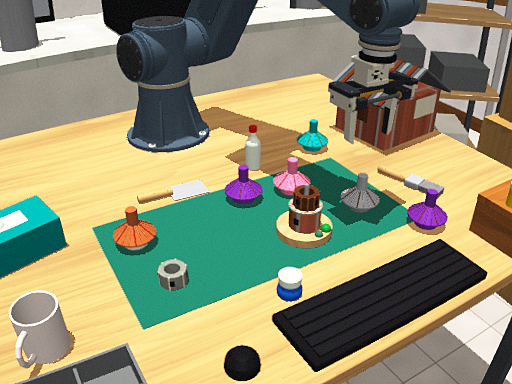

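View pics/e_wrist.png

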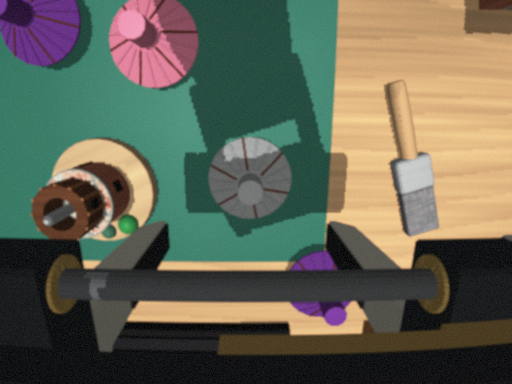

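The scene view shows the ring flat at (307,195), with its top at z≈102 and its centre at (615.2,70). The tin roof is confirmed at wrist pixel (250,178), about (599.5,237).

```bash
python3 - <<'E'
from bench import arm, solver, optics, monitor
import cv2,numpy as np
from h import *
np.set_printoptions(suppress=True,precision=2)
print(arm.servo_line([599.5,236.8,57],max_force=10), monitor.get_position())
arm.grasp();print(monitor.get_grip_width()*93)
arm.servo_line([599.5,236.8,225])
print(monitor.get_grip_width()*93,monitor.get_contact_force())
arm.move_to([615.3,69.6,225],[np.pi,0,np.pi/2])
print(monitor.get_clock(),monitor.get_position())
for n in("top","scene","wrist"):
    c=optics.calibration(n);p,d=optics.capture(n);cv2.imwrite(f"pics/f_{n}.png",p[...,::-1]);np.savez(f"f_{n}.npz",p=p,d=d,**c)
    P=cloud(d,c)
    for nm,cx,cy,lo,hi,r in (("roof",615,69,185,198,60),):
        m=(np.hypot(P[...,0]-cx,P[...,1]-cy)<r)&(P[...,2]>lo)&(P[...,2]<hi)
        q=P[m]
        if len(q):print(n,nm,len(q),(q.max(0)+q.min(0))/2,q.mean(0),np.ptp(q,axis=0))
E
```

```text
False [600.11 236.91  58.  ]
23.07124491229722
23.113038580355568 [ 0.51  0.46 -0.99]
15.9667 [615.23  69.85 224.7 ]
top roof 2 [620.95  27.14 193.92] [620.95  27.14 193.92] [2.38 0.   0.48]
scene roof 219 [616.73  69.24 193.5 ] [638.01  53.26 195.18] [87.32 85.38  8.98]
wrist roof 1849 [611.98  71.37 194.15] [591.37  71.31 195.74] [85.77 89.6   7.7 ]
```

View pics/f_scene.png

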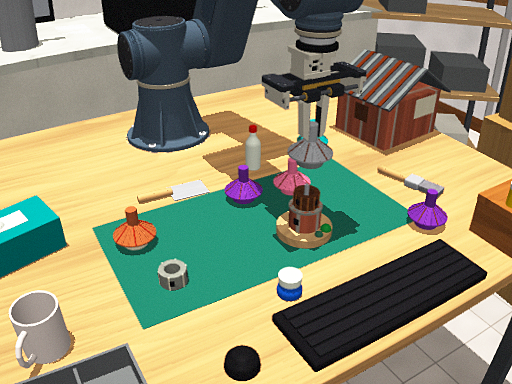

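View pics/f_wrist.png

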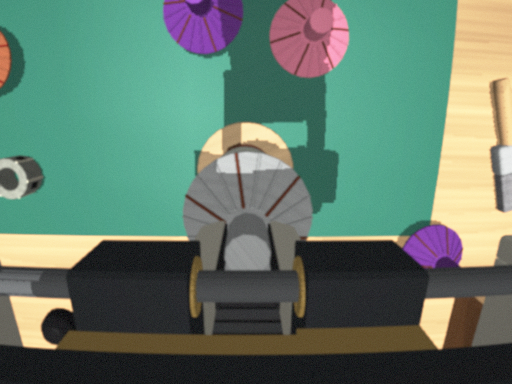

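The roof is held level and centred at about (615.5,70). Seating is expected at TCP z≈159, so I'll lower it with a force guard.

```bash
python3 - <<'E'
from bench import arm, solver, optics, monitor
import cv2,numpy as np
from h import *
np.set_printoptions(suppress=True,precision=2)
print(arm.servo_line([615.2,69.6,175],speed=80,max_force=8), monitor.get_position(),monitor.get_contact_force())
print(arm.servo_line([615.2,69.6,154],speed=20,max_force=6), monitor.get_position(),monitor.get_contact_force(),monitor.get_clock())
c=optics.calibration("scene");p,d=optics.capture("scene");cv2.imwrite("pics/g_scene.png",cv2.resize(p[120:300,200:440,::-1],None,fx=3,fy=3))
E
```

```text
False [615.46  69.61 175.32] [-0.25 -0.08 -1.24]
True [615.14  69.6  158.74] [-0.03 -0.1   4.08] 17.6667
```

View pics/g_scene.png

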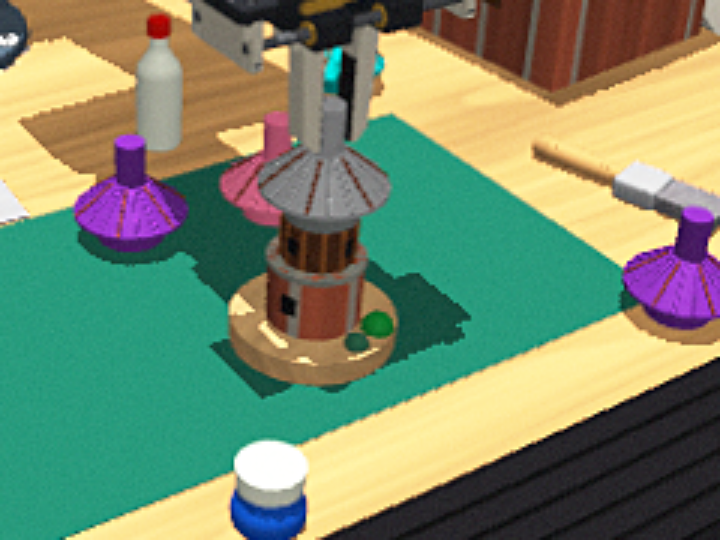

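Contact came at z 158.7, as predicted, and the picture shows the roof sitting flush at (325,190). I'll release it and check.

```bash
python3 - <<'E'
from bench import arm, solver, optics, monitor
import cv2,numpy as np
from h import *
np.set_printoptions(suppress=True,precision=2)
arm.release()
arm.servo_line([615.2,69.6,250],speed=80)
arm.move_to([500,230,280],[np.pi,0,np.pi/2])
arm.dwell(0.5)
for n in("top","scene"):
    c=optics.calibration(n);p,d=optics.capture(n);cv2.imwrite(f"pics/i_{n}.png",cv2.resize(p[100:280,130:370,::-1],None,fx=3,fy=3))
    P=cloud(d,c)
    for nm,lo,hi,r in (("rim",123,135,60),("pipetop",184,195,30),("brick",67,74,45)):
        m=(np.hypot(P[...,0]-615,P[...,1]-69)<r)&(P[...,2]>lo)&(P[...,2]<hi)
        q=P[m]
        if len(q):print(n,nm,len(q),(q.max(0)+q.min(0))/2,q.mean(0),np.ptp(q,axis=0),np.median(q[:,2]))
print(monitor.get_clock(),monitor.get_contact_force())
E
```

```text
top rim 382 [616.05  70.69 129.07] [613.06  70.24 130.79] [88.94 87.32 11.83] 130.90771976492903
top pipetop 83 [615.48  71.43 188.21] [615.52  70.87 187.39] [21.33 20.63  7.97] 187.40844829726493
scene rim 321 [617.65  68.16 129.59] [635.63  54.23 130.78] [86.74 84.9  10.7 ] 131.077255490168
scene pipetop 68 [616.72  69.16 187.47] [617.35  67.87 187.83] [23.42 23.1   6.83] 188.14004418106975
scene brick 213 [616.44  69.08  70.67] [628.69  56.3   70.98] [68.9  70.98  6.49] 70.99412625452062
21.625 [-0.27  0.39  1.05]
```

View pics/i_scene.png

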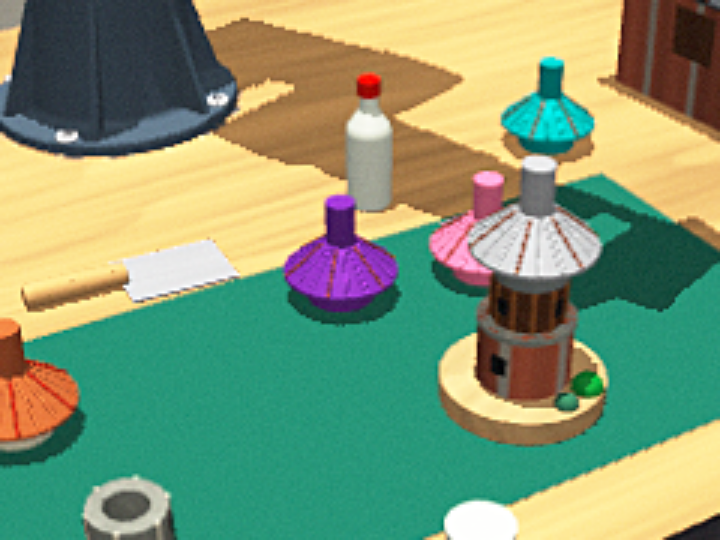

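The tower is straight and complete. The pipe top measures about 187.5, against 187 expected, and the arm is clear.

```bash
python3 -c "
from bench import arm
print(arm.finish_job())"
```

```text
the job is handed in; nothing more can be done
None
```

The tower is finished and handed in: the dark wooden storey went over the post onto the brick storey, then the grey tin roof went on top of it. Both were released and the arm backed clear, at about 22 s of the 59 s allowed.

**Wooden storey:** its top measured about 102 mm, as expected when seated. Its centre was within about 1 mm of the tower axis.

**Tin roof:** it touched down at the predicted height. The pipe top measured about 187.5–188 mm, against 187 mm expected. In plan it was within about 1–2 mm of the tower axis, and it stood level in the last picture.

**Disagreements:** the cameras differed by 1–4 mm, roughly what the calibration allows. The wrist camera was furthest off. No check failed, and contact forces at seating were about 4 N.

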